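# Clamp a specimen block with the star handle

### The arm

A 6-joint arm with a two-finger parallel gripper is mounted at the origin on the work surface. World frame = base frame: x ahead of the robot, y to its left, z up, the work surface at z = 0. Lengths are in m, angles in rad, forces in N, time in s.
With the tool pointing down it reaches from about 0.25 to 0.725 m from the base axis. Payload 9.7 kg.
Tool frame: the origin (TCP) lies midway between the tips of the shut fingers; the grasp point (between the pads) lies 19 mm behind it; z points along the fingers, y is the line along which they close (so a half turn about z gives the same grasp; the last joint's range is limited). The gripper opens to 85 mm and grips with 20 to 120 N. Pads are 22 mm wide; open, the fingers measure 114 mm over their backs; the gripper's body (76 mm by 85 mm) begins 54 mm behind the grasp point. The pads swing forward as they close: fully open they stand 13 mm farther back than shut.
Start: joints at [-1.296, 0.087, 0.176, 1.66, 0, 1.571], TCP at [0.149, -0.529, 0.193] pointing down, gripper open.
Joint ranges: [-3.13, 3.13], [-0.85, 1.81], [-1.15, 1.24], [-2.2, 2.28], [-1.44, 1.52], [-3.14, 3.14]. Speed limits (rad/s): [2.22, 2.22, 2.57, 3.14, 3.14, 3.14].

### API

Orientations are given as a unit quaternion [w, x, y, z].
In Python, from rig import ctrl, cams, job, finder gives the robot as it stands.
- The arm moves only by the shell command python3 -m jog 'ROWS' [FORCE]. ROWS is a JSON object whose one key "commands" holds a list of rows, each a list of 3 entries, a list of its own where there are three numbers: the shift along the world's x, y, z in m, then the turn, a rotation vector about the world's x, y, z in degrees, then the opening, from 0 (shut) to 1 (fully open). In form: {"commands": [[[dx, dy, dz], [wx, wy, wz], jaw], ...]}. A call has 1 to 10 rows; each row shifts and turns the commanded pose from where the row before left it; what a row does not reach is not made up. A row lasts 1/12 s, in which the tool goes at most 41.7 mm and 7.16 degrees, less where a joint would pass 70% of its speed; a pose out of reach is approached as far as the arm can. A call with a gripper value outside its range is refused whole. The fingers move at their own pace and stop on an object; FORCE is the grip in N (left out, the last holds). Time passes only in rows, so rows that do not move let the fingers close. It gives the time, the measured TCP pose, the force, the opening and the grip force at its end, in the units of the state.
- ctrl.sense(): the state, without advancing time (a new reading comes with each control period).
- cams.snapshot(name): name is "side" or "top"; returns the picture (480x640x3 uint8, red, green, blue); there is no depth.
- cams.camera_info(name): a dict with "camera_matrix" (3x3 intrinsics, pixels), "xyz" and "orientation" of the camera in the world. Camera axes: x right, y up, looking along -z (the intrinsics and any distortion apply to the point x, -y, -z); pixel columns grow to the right and rows downward; lengths in m; the calibration is good to about 2 mm. A picture is of the moment at which its call begins. camera_info takes no time and is no camera call.
- job.finish_job(): hands the job in; it is judged then, once.
Trained networks look in the newest picture that a camera, given by its name, has taken for a name from the list of things; names that differ only in an ending like _2 or _b are one class to them, and where a whole thing is asked for, a point or a joint stands for the part that bears it (a point fixed in the world has none). Each returns a list of dicts, best first, with "conf" (0 to 1); they miss things now and then, are a little off and sometimes report something else, mostly with a low value. They report only what shows in the picture. A call takes as long as a camera call. They do not tell look-alikes from the thing itself.
- finder.spot_in(camera, label): "pixel" ([column, row] in pixels, amid what is visible of it).
- finder.tip_of(camera, label): "pixel" ([column, row] in pixels: a listed point, or the origin of a listed thing).
The state is a dict: "time": time; "joints": joint angles; "joint_vel": joint speeds; "tau": joint torques, N m; "position": TCP position; "ee_rot": TCP orientation; "contact_force": force on the tool from outside, world axes, zero at the start; "ft_torque": the same for the moment, N m; "gripper_width": finger opening in m; "grip_force": force on a finger pad.
Only numpy, scipy, OpenCV 4.12 (cv2) and the standard library are available. Lean on these libraries where they do the work, as an engineer would, in place of code of your own. Each camera call takes 0.05 s, during which the arm holds its last target. There are 200 camera calls.

### The job

Stand the cream resin specimen block upright on the bed of the blue clamp, between the open jaws and with its narrow (36 mm) side along the closing direction, and let go of it. Then turn the star handle clockwise, pushing one spoke after another from the open side of the guard, until you feel the jaw grip the block firmly, but gently enough not to crack it; work the jaw by the handle only, leave the other things alone, and end with your hand clear.

Things in the scene. Friction and masses are not known exactly. Their poses are not given: they have to be found in the camera images.
- block: cream resin specimen block, green stem section on top: 50 mm along its own x, 36 mm along its own y, 50 mm tall, about 0.1 kg; origin centre of its underside. Stands on the table right of the clamp, in any order with the amber bottle and green jar, about 12 cm apart
- clamp: blue clamp fixed to the table; origin on the table under its middle, z up. Bed: aluminium strip, top 30 mm above the table, 60 mm wide in own x. The steel jaw slides along own -y to the blue anvil (both 56 mm wide in x, 35 to 40 mm high over the bed). The anvil's face is at own y -0.120, but adjustable: up to 8 mm either side, not measured
- bed (a point): the loading place: point on the bed's top between the open jaws, at the clamp's own (0, -0.075, 0.030); axes as the clamp's. Free along y for at least 37 mm towards the jaw and 37 mm towards the anvil
- hub (a point): centre of the star handle on its vertical axis, in the plane of its spokes, at the clamp's own (0, 0.075, 0.095); axes as the clamp's. Hub radius 20 mm, top 14 mm above this point. The gear housing below (radius 36 mm) ends 21 mm under it; all else beneath the spokes is 30 mm or more under it
- ball (a point): centre of the black ball (22 mm across) of the spoke that points along the clamp's own +x at joint 0; 88 mm from the star handle's axis. Four such spokes, bars 12 mm thick, 90 degrees apart (at joint 0 along own +x, +y, -x, -y)
- guard (a point): middle of the near edge of the clear guard plate that covers the star handle's far half, at the clamp's own (0.008, 0.075, 0.121), its underside; plate 4 mm thick, reaching 104 mm to own +x and 105 mm to either side, bolt heads 10 mm up. Spokes can be reached from above only on the robot's side of it
- star (a joint): star handle's angle (rad), grows clockwise from above, closing the jaw 15 mm per rad; starts 0.3 to 1.2, limit 6.0. Stays where left. Friction 0.4 Nm: about 5.5 N pushed 72 mm from the axis. Once the block touches both jaws its sprung face gives and the push there rises 0.35 N per mm of travel: 8 to 10 N is well clamped; past 13 N the block cracks
- jaw: the moving jaw's dark steel face, 56 x 6 x 34 mm, sprung (8 N per mm) on its steel carriage, 28 mm more behind it; origin at the foot of the clamping surface, mid-width, 0.5 mm above the bed, at the clamp's own y = -0.020 - 0.015 * star when unloaded; axes as the clamp's. Not to be pushed by hand
- carriage: the steel carriage behind the jaw face, 56 x 20 x 34 mm, driven by the star handle alone, not to be pushed by hand; origin where the jaw face's origin lies when unloaded; axes as the clamp's
- bottle: small amber glass bottle with a black cap, 34 mm across, 62 mm tall; origin centre of its underside. Leave alone
- jar: small green glass jar with a white cap, 44 mm across, 55 mm tall; origin centre of its underside. Leave alone
Not all that is in view belongs to the job. What is shaped like the block but yellow is not meant.

How it is judged:
By the outcome, as a careful person would: the job done as asked, in the order asked, and still so for the second after the job is handed in, with the robot touching nothing.
It also fails if it takes over 72 s, if anything falls off the work surface, if the arm or the gripper's body presses on something with over 40 N, if the wrist force passes 120 N, or if a joint passes its speed limit or range.

## Working session

There is one attempt and no reset: what is moved stays moved. The work goes in short steps, Python scripts to look and compute and a shell command to move; the robot and the scene stay as the last step left them, time stands still between calls to the robot, and variables do not carry over. Pictures are saved under pics/ and viewed, at most 10 in all, crops included, and the job is handed in when it is done.

```bash
ls; mkdir -p pics; cat > h.py <<'E'
import numpy as np, cv2
from scipy.spatial.transform import Rotation as R
from rig import ctrl,cams,job,finder
def cam(n):
    i=cams.camera_info(n); q=i["orientation"]
    return np.array(i["camera_matrix"]),np.array(i["xyz"]),R.from_quat([q[1],q[2],q[3],q[0]]).as_matrix(),i
def ray(n,p):
    K,c,M,i=cam(n); d=np.linalg.inv(K)@[p[0],p[1],1]; return c,M@(d*[1,-1,-1])
def onz(n,p,z):
    c,d=ray(n,p); return c+d*(z-c[2])/d[2]
def proj(n,P):
    K,c,M,i=cam(n); v=(M.T@(np.array(P)-c))*[1,-1,-1]; v=K@v; return v[:2]/v[2]
def save(n,f,crop=None,s=1):
    im=cams.snapshot(n)[:,:,::-1]
    if crop: a,b,c,d=crop; im=im[b:d,a:c]
    cv2.imwrite(f,cv2.resize(im,None,fx=s,fy=s,interpolation=cv2.INTER_CUBIC))
E
python3 - <<'E'
from h import *
for n in("top","side"):
    print(cams.camera_info(n)); save(n,f"pics/{n}0.png")
    for l in["block","clamp","bed","hub","ball","guard","jaw","carriage","bottle","jar"]:
        print(n,l,[(np.round(x["pixel"],1).tolist(),round(x["conf"],2)) for x in finder.tip_of(n,l)][:4])
    print([(np.round(x["pixel"],1).tolist(),round(x["conf"],2)) for x in finder.spot_in(n,"block")][:4])
print(ctrl.sense())
E
```

```text
pics
{'camera_matrix': array([[530.38827084,   0.        , 319.55113749],
       [  0.        , 530.38827084, 241.5625005 ],
       [  0.        ,   0.        ,   1.        ]]), 'xyz': array([ 0.42223177, -0.07309212,  1.12787959]), 'orientation': array([-0.69575375, -0.04545427,  0.04638724,  0.71533828])}
top block [([402.0, 231.7], 0.78), ([361.6, 211.8], 0.67)]
top clamp [([249.2, 234.6], 0.63)]
top bed [([282.8, 228.0], 0.65)]
top hub [([206.5, 230.5], 0.88)]
top ball []
top guard [([203.7, 220.5], 0.65), ([400.6, 291.4], 0.17)]
top jaw [([265.4, 231.2], 0.55)]
top carriage [([269.0, 233.9], 0.86)]
top bottle [([403.2, 290.4], 0.58)]
top jar [([469.5, 278.7], 0.65)]
[([404.9, 229.8], 0.85), ([361.4, 209.8], 0.74)]
{'camera_matrix': array([[433.92790369,   0.        , 319.52205994],
       [  0.        , 433.92790369, 242.57439649],
       [  0.        ,   0.        ,   1.        ]]), 'xyz': array([ 0.35227587, -0.52605744,  0.64197242]), 'orientation': array([ 0.90625413,  0.36312882, -0.07864926, -0.20163135])}
side block [([378.6, 362.9], 0.71), ([376.5, 314.5], 0.61), ([289.0
[... 509 characters left out ...]
ime': 1.2, 'joints': array([-1.29601696e+00,  8.68923608e-02,  1.75881649e-01,  1.65981597e+00,
       -8.79588528e-06,  1.57084388e+00]), 'joint_vel': array([ 0.00283786, -0.0013225 ,  0.00134239, -0.00160248, -0.00015515,
        0.0013992 ]), 'tau': array([ 2.12162163e-04, -5.20105541e+01,  4.64860976e+01,  1.81166313e-03,
       -1.16595834e-05,  2.36156566e-06]), 'position': array([ 0.14922647, -0.52935047,  0.19287895]), 'ee_rot': array([-1.44328895e-05,  9.90580130e-01,  1.36934314e-01, -6.43564519e-06]), 'contact_force': array([ 0.18666348, -0.23895922,  0.26246557]), 'ft_torque': array([-0.0071211 ,  0.01745635, -0.03517632]), 'grip_force': 0.0, 'gripper_width': 0.08571727484343242}
```

View pics/top0.png

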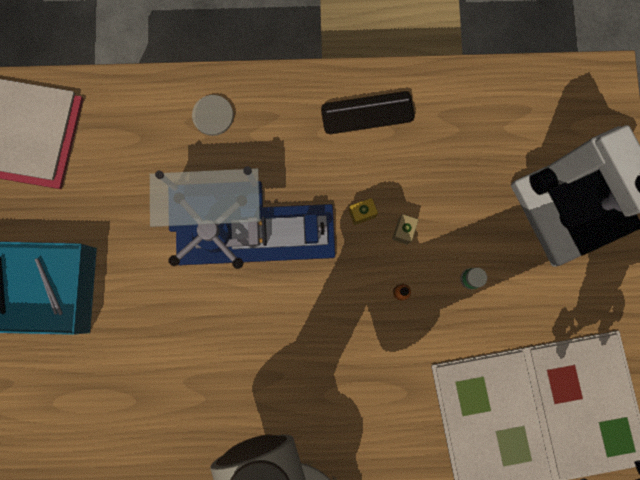

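View pics/side0.png

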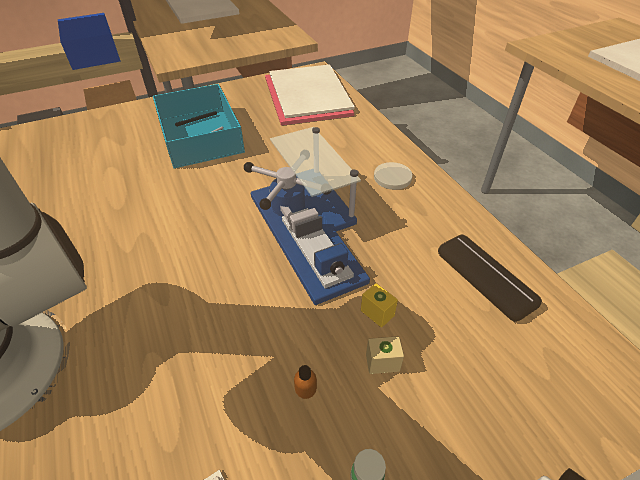

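The top picture shows the clamp with its hub at (207,230) and its bed at about (285,230). Two things could be the block: the cream one at (406,229) top and (386,355) side, and the yellow one at (362,210) top and (379,305) side, which is the decoy. The other objects are the bottle at (403,291) and the jar at (474,278). I choose the cream one and check it in a close crop.

```bash
python3 - <<'E'
from h import *
im=cams.snapshot("top")[:,:,::-1]
cv2.imwrite("pics/c1.png",cv2.resize(im[155:305,140:490],None,fx=2.28,fy=2.28,interpolation=cv2.INTER_CUBIC))
# cream/yellow top colours
hsv=cv2.cvtColor(im,cv2.COLOR_BGR2HSV)
for p in [(402,224),(404,237),(414,222),(362,203),(409,218)]: print(p,im[p[1],p[0]],hsv[p[1],p[0]])
print("side info done")
for n,px,z in[("top",(206.5,230.5),.095),("top",(282.8,228),.03),("top",(203.7,220.5),.121),("top",(265.4,231.2),.0305),("top",(249.2,234.6),0),("top",(402,231.7),0),("top",(406,228),.05),
 ("side",(283.2,180.1),.095),("side",(317.8,248.3),.03),("side",(288.7,166.8),.121),("side",(309.7,231.8),.0305),("side",(301.4,237.5),0),("side",(378.6,362.9),0),("side",(386,348),.05),("top",(403,290),0),("top",(469.5,278.7),0),("side",(305,385),0)]:
    print(n,px,z,onz(n,px,z).round(4))
E
```

```text
(402, 224) [46 71 81] [ 21 110  81]
(404, 237) [55 79 90] [21 99 90]
(414, 222) [ 89 130 147] [ 21 101 147]
(362, 203) [28 79 99] [ 22 183  99]
(409, 218) [ 90 130 150] [ 20 102 150]
side info done
top (206.5, 230.5) 0.095 [0.5854 0.1456 0.095 ]
top (282.8, 228) 0.03 [ 5.965e-01 -4.000e-04  3.000e-02]
top (203.7, 220.5) 0.121 [0.6009 0.1455 0.121 ]
top (265.4, 231.2) 0.0305 [0.5906 0.0361 0.0305]
top (249.2, 234.6) 0 [0.5889 0.074  0.    ]
top (402, 231.7) 0 [ 0.5861 -0.2544  0.    ]
top (406, 228) 0.05 [ 0.5863 -0.2549  0.05  ]
side (283.2, 180.1) 0.095 [0.5779 0.1365 0.095 ]
side (317.8, 248.3) 0.03 [ 0.5872 -0.0088  0.03  ]
side (288.7, 166.8) 0.121 [0.5928 0.1398 0.121 ]
side (309.7, 231.8) 0.0305 [0.5912 0.0383 0.0305]
side (301.4, 237.5) 0 [0.5808 0.0586 0.    ]
side (378.6, 362.9) 0 [ 0.5814 -0.2545  0.    ]
side (386, 348) 0.05 [ 0.5865 -0.2589  0.05  ]
top (403, 290) 0 [ 0.4612 -0.2505  0.    ]
top (469.5, 278.7) 0 [ 0.4812 -0.3929  0.    ]
side (305, 385) 0 [ 0.4587 -0.2385  0.    ]
```

View pics/c1.png

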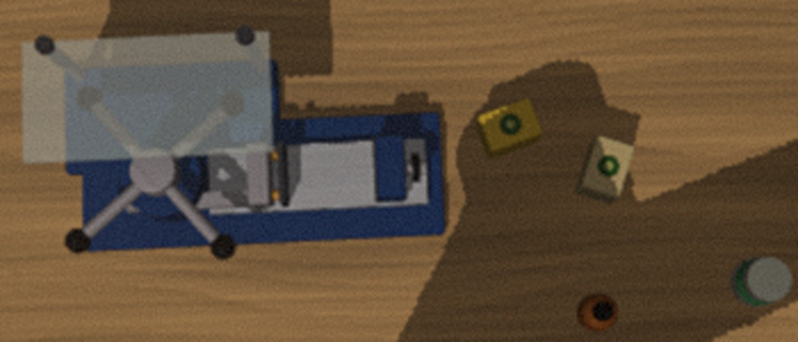

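```bash
python3 - <<'E'
from h import *
a=cams.snapshot("top")[:,:,::-1]; b=cams.snapshot("side")[:,:,::-1]
g=lambda im,x,y,w,h,s: cv2.resize(np.clip(im[y:y+h,x:x+w]*1.6,0,255).astype(np.uint8),None,fx=s,fy=s,interpolation=cv2.INTER_CUBIC)
A=np.hstack([g(a,385,207,40,40,7),g(b,360,325,50,56,5)[:280]])
B=g(a,165,190,180,90,4.4)[:, :792]
A=cv2.copyMakeBorder(A,0,0,0,B.shape[1]-A.shape[1],cv2.BORDER_CONSTANT)
cv2.imwrite("pics/c2.png",np.vstack([A[:280],B[:318]]))
E
```

```text
(no output)
```

View pics/c2.png

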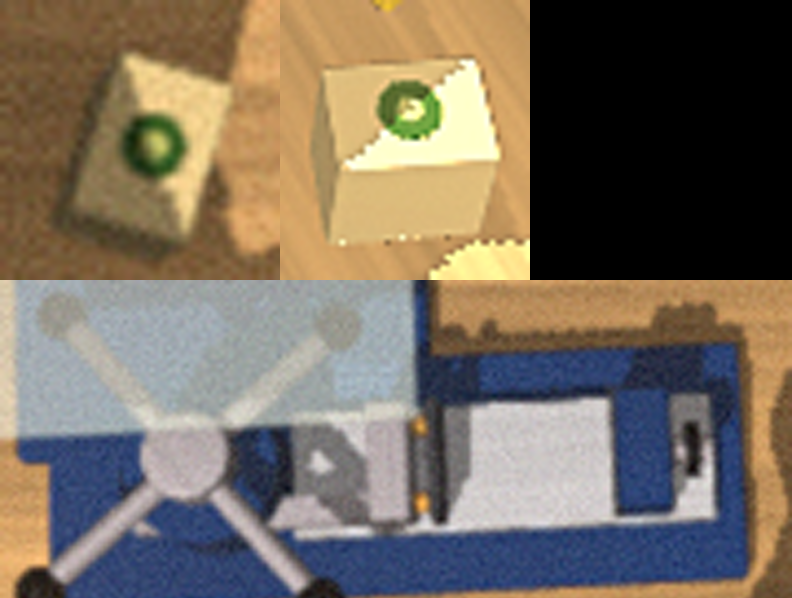

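```bash
cat > fit.py <<'E'
from h import *
from scipy.optimize import least_squares as LS
def T(p,P):
    c,s=np.cos(p[2]),np.sin(p[2]); return np.array([p[0]+c*P[0]-s*P[1],p[1]+s*P[0]+c*P[1],P[2]])
bc={"top":[(402.9,214.4),(418.1,219.9),(411.4,241.6),(395.7,236)],"side":[(369,339),(398.8,337.4),(403.6,357),(373,358)]}
for cs in(["top"],["side"],["top","side"]):
    def f(p):
        r=[]
        for n in cs:
            # image order: far-left, far-right, near-right, near-left ; x long axis ~ world x
            for (a,b),px in zip([(1,1),(1,-1),(-1,-1),(-1,1)],bc[n]): r+=list(proj(n,T(p,[a*.025,b*.018,.05]))-px)
        return r
    for x0 in([.586,-.255,-.3],[.586,-.255,.3]):
        s=LS(f,x0); print(cs,s.x.round(4),np.degrees(s.x[2]).round(1),"rms",np.sqrt(np.mean(s.fun**2)).round(2))
lo=[(232,248.6),(280,246.3),(327.5,244.1)]; up=[(276.4,217.7),(304.1,216.4)]
def g(p,full=0):
    r=[]
    for sgn,l in((-1,lo),(1,up)):
        for px in l:
            P=onz("top",px,.03); d=P[:2]-p[:2]
            r.append(530/1.1*(np.cos(p[2])*d[0]+np.sin(p[2])*d[1]-sgn*.03))
    r+=list(proj("top",T(p,[0,.075,.109]))-[207,230])
    for k,px in((0,(174.2,260.3)),(1,(237.8,263.3)),(2,(242.2,200.2)),(3,(178.6,197.5))):
        # clockwise star: angle decreasing; k steps
        a=p[3]+k*np.pi/2
        r+=list(proj("top",T(p,[.088*np.cos(a),.075+.088*np.sin(a),.095]))-px)
    return r
s=LS(g,[.585,.07,.0,2.4]); p=s.x; print(p.round(4),np.degrees(p[2]),np.array(s.fun).round(1))
print("star mod 90deg:",(-p[3])%(np.pi/2))
for nm,P in(("bed",[0,-.075,.03]),("hub",[0,.075,.095]),("guard",[.008,.075,.121])): print(nm,T(p,P).round(4),proj("top",T(p,P)).round(1),proj("side",T(p,P)).round(1))
th=p[2]
for nm,px,z in(("jawface",(265.2,232),.0645),("anvil",(304.5,230),.068),("jaw net",(265.4,231.2),.0305)):
    P=onz("top",px,z); d=P[:2]-p[:2]; print(nm,"own",np.cos(th)*d[0]+np.sin(th)*d[1],-np.sin(th)*d[0]+np.cos(th)*d[1])
E
python3 fit.py
```

```text
['top'] [ 0.5863 -0.2571 -0.3624] -20.8 rms 0.6
['top'] [ 0.5863 -0.2571 -0.3624] -20.8 rms 0.6
['side'] [ 0.5872 -0.2579  1.1639] 66.7 rms 4.21
['side'] [ 0.5872 -0.2579  1.1639] 66.7 rms 4.21
['top', 'side'] [ 0.5872 -0.2577  0.6417] 36.8 rms 9.01
['top', 'side'] [ 0.5872 -0.2577  0.6417] 36.8 rms 9.01
[0.5871 0.0672 0.0199 2.2649] 1.1414520094065845 [-0.2 -0.2 -0.2  0.2  0.2 -0.2 -0.8  0.1  0.1 -0.  -0.2 -0.4  0.5  0.6
  0.5]
star mod 90deg: 0.8766439131436226
bed [ 0.5886 -0.0078  0.03  ] [286.4 231.6] [318.3 247.7]
hub [0.5857 0.1421 0.095 ] [208.3 230.3] [285.7 177.5]
guard [0.5937 0.1423 0.121 ] [205.4 224.2] [288.6 166. ]
jawface own -0.004031068334164283 -0.03394593803481983
anvil own -0.004274544980143589 -0.11376800774602132
jaw net own 0.0028723863082642884 -0.03112886909770781
```

Corner fits to the pictures:
- **Block:** centre (0.587, -0.2575), yaw -21°. Both cameras agree on the centre.
- **Clamp:** (0.587, 0.067), yaw 1.1°.
- **Anvil face:** at about own y -0.114.
- **Star:** about 0.9.

I'm moving above the block now.

```bash
python3 -m jog '{"commands":[[[0.029,0.018,-0.002],[0,0,6.7],0.85],[[0.029,0.018,-0.002],[0,0,6.7],0.85],[[0.029,0.018,-0.002],[0,0,6.7],0.85],[[0.029,0.018,-0.002],[0,0,6.7],0.85],[[0.029,0.018,-0.002],[0,0,6.7],0.85],[[0.029,0.018,-0.002],[0,0,6.7],0.85],[[0.029,0.018,-0.002],[0,0,6.7],0.85],[[0.029,0.018,-0.002],[0,0,6.7],0.85]]}' 40
python3 -m jog '{"commands":[[[0.029,0.018,0],[0,0,0],0.85],[[0.029,0.018,0],[0,0,0],0.85],[[0.029,0.018,0],[0,0,0],0.85],[[0.029,0.018,0],[0,0,0],0.85],[[0.029,0.018,0],[0,0,0],0.85],[[0.029,0.018,0],[0,0,0],0.85],[[0.029,0.018,0],[0,0,0],0.85],[[0,0,0],[0,0,0],0.85],[[0,0,0],[0,0,0],0.85]]}'
```

```text
time: 2.02
position: [0.3825, -0.3842, 0.177]
ee_rot: [0.0, 0.821, 0.571, 0.0]
contact_force: [-0.4, -0.4, 0.3]
gripper_width: 0.0725
grip_force: 0.0
time: 2.77
position: [0.5853, -0.2581, 0.1759]
ee_rot: [-0.001, 0.822, 0.57, -0.0]
contact_force: [0.1, 0.0, 0.3]
gripper_width: 0.0727
grip_force: 0.0
```

```bash
python3 -m jog '{"commands":[[[0.0015,0.0005,-0.03],[0,0,0],0.85],[[0,0,-0.03],[0,0,0],0.85],[[0,0,-0.03],[0,0,0],0.85],[[0,0,-0.03],[0,0,0],0.85],[[0,0,-0.025],[0,0,0],0.85],[[0,0,-0.015],[0,0,0],0.85],[[0,0,-0.004],[0,0,0],0.85],[[0,0,0],[0,0,0],0.85]]}'
python3 -c "
from h import *
save('side','pics/g1.png',(270,220,470,420),3)"
```

```text
time: 3.43
position: [0.5844, -0.2593, 0.0121]
ee_rot: [-0.001, 0.823, 0.568, -0.001]
contact_force: [0.3, -0.1, 0.0]
gripper_width: 0.0728
grip_force: 0.0
```

View pics/g1.png

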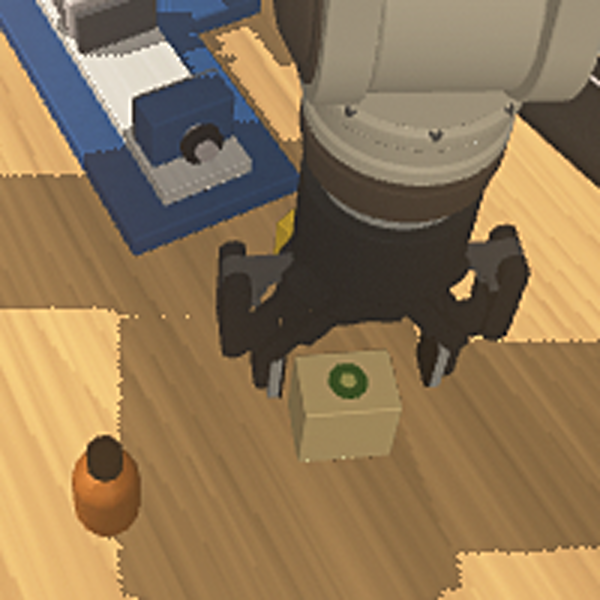

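```bash
python3 -c "
from h import *
for z in(.012,.025,.05,.1):
  for P in([.550,-.246,z],[.618,-.272,z],[.5844,-.2593,z]): print(z,proj('side',P).round(0),((proj('side',P)-[270,220])*3).round(0))
for c in((296,353),(388,350),(400,407),(302,415)): print(onz('side',np.array(c)/3+[270,220],.05).round(4))
print(ctrl.sense()['position'])
for n in('top','side'):
  cams.snapshot(n); print([(x['pixel'],x['conf'],onz(n,x['pixel'],0)) for x in finder.tip_of(n,'block')])"
```

```text
0.012 [359. 362.] [268. 427.]
0.012 [405. 359.] [404. 418.]
0.012 [382. 361.] [337. 423.]
0.025 [360. 358.] [270. 415.]
0.025 [406. 355.] [408. 406.]
0.025 [383. 357.] [340. 411.]
0.05 [361. 350.] [273. 391.]
0.05 [408. 347.] [415. 381.]
0.05 [385. 349.] [345. 386.]
0.1 [363. 333.] [280. 338.]
0.1 [413. 329.] [429. 328.]
0.1 [389. 331.] [356. 333.]
[ 0.5714 -0.2319  0.05  ]
[ 0.6156 -0.2507  0.05  ]
[ 0.6034 -0.2812  0.05  ]
[ 0.5566 -0.2641  0.05  ]
[ 0.58529151 -0.25949329  0.01359978]
[([403.0, 230.7], 0.62, array([ 0.58818496, -0.25665105,  0.        ])), ([360.6, 213.7], 0.59, array([ 0.62781493, -0.16692247,  0.        ]))]
[([381.0, 363.3], 0.57, array([ 0.58458244, -0.25679221,  0.        ]))]
```

```bash
python3 -c "
from h import *
im=cams.snapshot('side')[:,:,::-1][290:385,335:455]
cv2.imwrite('pics/g2.png',cv2.resize(np.clip(im*2.2,0,255).astype(np.uint8),None,fx=6,fy=6,interpolation=cv2.INTER_CUBIC))"
```

```text
(no output)
```

View pics/g2.png

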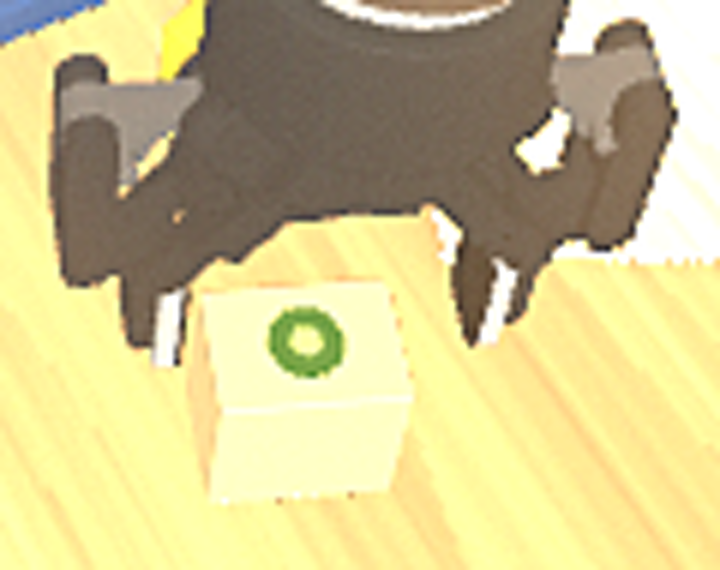

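```bash
python3 -c "
from h import *
for z in(.013,.025,.035,.05,.06):
  a=onz('side',(362.5,350.8),z);b=onz('side',(415,347.5),z); print(z,a.round(3),b.round(3),((a+b)/2).round(4),np.linalg.norm(a-b).round(4))
s=ctrl.sense();print(s['position'],s['joints'],s['ee_rot'],s['time'])"
```

```text
0.013 [ 0.564 -0.23   0.013] [ 0.644 -0.261  0.013] [ 0.6042 -0.246   0.013 ] 0.0859
0.025 [ 0.56  -0.236  0.025] [ 0.639 -0.266  0.025] [ 0.5994 -0.2513  0.025 ] 0.0843
0.035 [ 0.557 -0.241  0.035] [ 0.634 -0.271  0.035] [ 0.5953 -0.2557  0.035 ] 0.0829
0.05 [ 0.552 -0.248  0.05 ] [ 0.627 -0.277  0.05 ] [ 0.5893 -0.2624  0.05  ] 0.0809
0.06 [ 0.548 -0.253  0.06 ] [ 0.622 -0.281  0.06 ] [ 0.5853 -0.2669  0.06  ] 0.0795
[ 0.58642348 -0.2592586   0.01436212] [-4.16265498e-01  3.04901041e-01  8.35883449e-02  1.34736199e+00
 -1.02086993e-06  1.51514826e+00] [9.04953238e-04 8.22450758e-01 5.68835323e-01 5.53537710e-04] 3.7333
```

```bash
python3 -c "
from h import *
im=cams.snapshot('top')[:,:,::-1][170:330,330:490]
cv2.imwrite('pics/g3.png',cv2.resize(np.clip(im*1.8,0,255).astype(np.uint8),None,fx=3.7,fy=3.7,interpolation=cv2.INTER_CUBIC))
for z in (.013,.025,.1,.15): print(z,((proj('top',[.5864,-.2593,z])-[330,170])*3.7).round())
for s in(-1,1): print(((proj('top',np.array([.5864,-.2593,.025])+s*.036*np.array([.935,-.355,0]))-[330,170])*3.7).round())"
```

```text
0.013 [278. 224.]
0.025 [282. 221.]
0.1 [305. 200.]
0.15 [322. 183.]
[262. 280.]
[301. 162.]
```

View pics/g3.png

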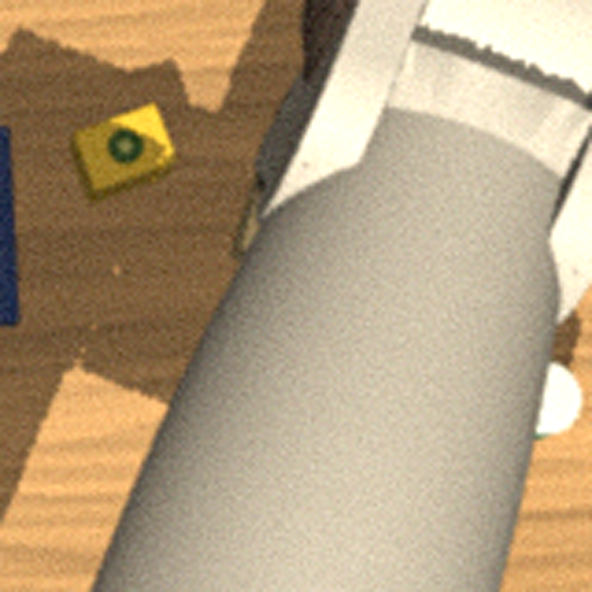

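```bash
python3 -m jog '{"commands":[[[0,0,-0.004],[0,0,0],0.85],[[0,0,-0.003],[0,0,0],0.85],[[0,0,0],[0,0,0],0.85]]}'
python3 -m jog '{"commands":[[[0,0,-0.002],[0,0,0],0.85],[[0,0,0],[0,0,0],0.85]]}'
python3 -m jog '{"commands":[[[0,0,-0.002],[0,0,0],0.85],[[0,0,0],[0,0,0],0.85]]}'
python3 -m jog '{"commands":[[[0,0,-0.002],[0,0,0],0.85],[[0,0,0],[0,0,0],0.85]]}'
```

```text
time: 4.03
position: [0.5853, -0.2586, 0.0049]
ee_rot: [-0.001, 0.822, 0.569, -0.0]
contact_force: [-0.1, 0.5, -0.6]
gripper_width: 0.0724
grip_force: 0.0
time: 4.2
position: [0.5855, -0.2587, 0.0033]
ee_rot: [-0.0, 0.822, 0.569, -0.0]
contact_force: [-0.1, -0.5, 0.0]
gripper_width: 0.0726
grip_force: 0.0
time: 4.37
position: [0.5856, -0.2588, 0.0015]
ee_rot: [-0.0, 0.822, 0.569, -0.0]
contact_force: [0.5, -0.1, 0.2]
gripper_width: 0.0725
grip_force: 0.0
time: 4.53
position: [0.5856, -0.2588, -0.0005]
ee_rot: [-0.0, 0.822, 0.569, -0.0]
contact_force: [-0.7, 0.2, 0.5]
gripper_width: 0.0727
grip_force: 0.0
```

```bash
python3 -m jog '{"commands":[[[0,0,0.004],[0,0,0],0.5],[[0,0,0],[0,0,0],0.5],[[0,0,0],[0,0,0],0.5],[[0,0,0],[0,0,0],0.5],[[0,0,0],[0,0,0],0.5]]}' 25
python3 -c "
from h import *
im=cams.snapshot('side')[:,:,::-1][290:385,335:455]
cv2.imwrite('pics/g4.png',cv2.resize(np.clip(im*2.0,0,255).astype(np.uint8),None,fx=6,fy=6,interpolation=cv2.INTER_CUBIC))"
```

```text
time: 4.95
position: [0.5861, -0.259, 0.0049]
ee_rot: [0.0, 0.822, 0.569, 0.0]
contact_force: [-2.4, 0.1, 6.8]
gripper_width: 0.0491
grip_force: 25.6
```

View pics/g4.png

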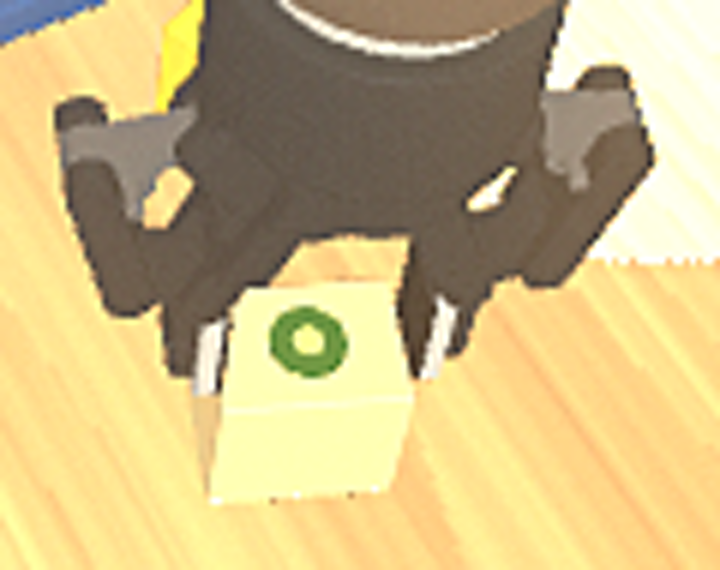

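```bash
python3 -m jog '{"commands":[[[0,0,0],[0,0,0],0.4],[[0,0,0],[0,0,0],0.4],[[0,0,0.015],[0,0,0],0.4],[[0,0,0.025],[0,0,0],0.4],[[0,0,0.03],[0,0,0],0.4],[[0,0,0.03],[0,0,0],0.4],[[0,0,0.02],[0,0,0],0.4],[[0,0,0],[0,0,0],0.4]]}' 40
python3 -m jog '{"commands":[[[0.0003,0.024,0],[0,0,2.18],0.4],[[0.0003,0.024,0],[0,0,2.18],0.4],[[0.0003,0.024,0],[0,0,2.18],0.4],[[0.0003,0.024,0],[0,0,2.18],0.4],[[0.0003,0.024,0],[0,0,2.18],0.4],[[0.0003,0.024,0],[0,0,2.18],0.4],[[0.0003,0.024,0],[0,0,2.18],0.4],[[0.0003,0.024,0],[0,0,2.18],0.4],[[0.0003,0.024,0],[0,0,2.18],0.4],[[0.0003,0.024,0],[0,0,2.18],0.4]]}'
python3 -m jog '{"commands":[[[0,0,0],[0,0,0],0.4],[[0,0,0],[0,0,0],0.4]]}'
```

```text
time: 5.67
position: [0.5875, -0.2596, 0.1292]
ee_rot: [0.003, 0.822, 0.569, 0.002]
contact_force: [-0.6, 1.0, -0.2]
gripper_width: 0.048
grip_force: 41.7
time: 6.5
position: [0.5883, -0.0177, 0.1229]
ee_rot: [-0.0, 0.699, 0.715, -0.0]
contact_force: [0.8, -0.2, -1.8]
gripper_width: 0.0484
grip_force: 41.7
time: 6.67
position: [0.5885, -0.0178, 0.1231]
ee_rot: [-0.0, 0.699, 0.715, -0.0]
contact_force: [-0.4, -0.7, -1.7]
gripper_width: 0.0482
grip_force: 41.7
```

```bash
python3 -c "
from h import *
im=cams.snapshot('side')[:,:,::-1]
q=proj('side',[.589,-.018,.15]); print(q)
print([(x['pixel'],x['conf']) for x in finder.tip_of('side','block')],proj('side',[.589,-.018,.118]))
x,y=int(q[0])-60,int(q[1])-55
print(x,y,((np.array([proj('side',[.5888+a*.025,-.0178+b*.018,.118+c]) for a,b,c in((-1,1,.05),(1,1,.05),(1,-1,.05),(-1,-1,.05),(-1,-1,0),(1,-1,0))])-[x,y])*6).round())
cv2.imwrite('pics/g5.png',cv2.resize(np.clip(im[y:y+100,x:x+130]*1.5,0,255).astype(np.uint8),None,fx=6,fy=6,interpolation=cv2.INTER_CUBIC))"
```

```text
[320.55262487 203.81918524]
[([317.5, 217.5], 0.92), ([375.9, 316.4], 0.87)] [320.59186479 217.4973415 ]
260 148 [[255. 273.]
 [414. 225.]
 [471. 299.]
 [307. 350.]
 [310. 481.]
 [466. 430.]]
```

View pics/g5.png

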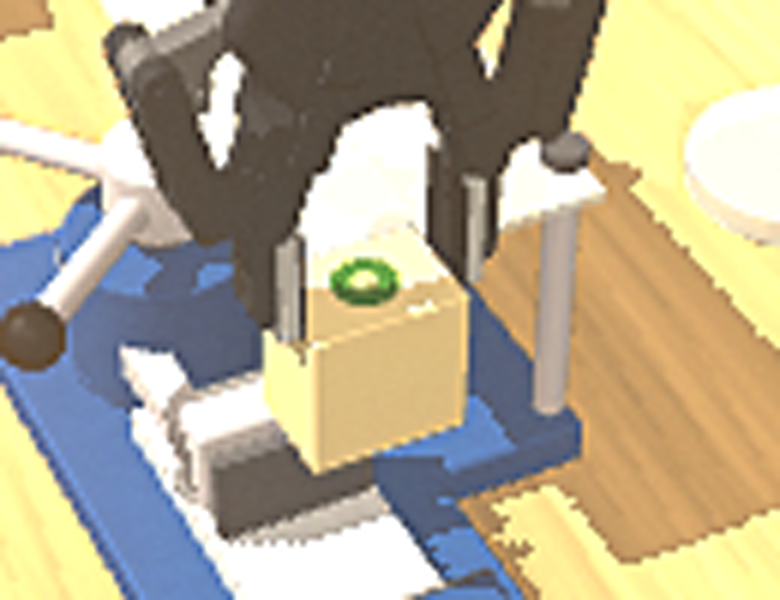

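```bash
python3 -m jog '{"commands":[[[0,0,-0.025],[0,0,0],0.4],[[0,0,-0.025],[0,0,0],0.4],[[0,0,-0.02],[0,0,0],0.4],[[0,0,-0.01],[0,0,0],0.4],[[0,0,-0.002],[0,0,0],0.4],[[0,0,0],[0,0,0],0.4]]}'
python3 -m jog '{"commands":[[[0,0,-0.002],[0,0,0],0.4],[[0,0,-0.001],[0,0,0],0.4],[[0,0,0],[0,0,0],0.4]]}'
```

```text
time: 7.27
position: [0.5885, -0.0195, 0.0417]
ee_rot: [-0.0, 0.7, 0.714, -0.0]
contact_force: [0.1, 0.9, -0.6]
gripper_width: 0.0483
grip_force: 41.7
time: 7.52
position: [0.5893, -0.0189, 0.0398]
ee_rot: [0.001, 0.7, 0.714, 0.0]
contact_force: [-0.5, -0.3, -0.9]
gripper_width: 0.0482
grip_force: 41.7
```

```bash
python3 -m jog '{"commands":[[[0,0,-0.002],[0,0,0],0.4],[[0,0,0],[0,0,0],0.4]]}'
python3 -m jog '{"commands":[[[0,0,-0.001],[0,0,0],0.4],[[0,0,0],[0,0,0],0.4]]}'
python3 -m jog '{"commands":[[[0,0,-0.001],[0,0,0],0.4],[[0,0,0],[0,0,0],0.4]]}'
```

```text
time: 7.68
position: [0.5889, -0.0188, 0.037]
ee_rot: [0.0, 0.7, 0.714, 0.0]
contact_force: [0.3, -0.0, -1.7]
gripper_width: 0.0484
grip_force: 41.7
time: 7.85
position: [0.5887, -0.0188, 0.0358]
ee_rot: [-0.0, 0.7, 0.714, -0.0]
contact_force: [-0.3, -0.1, -1.6]
gripper_width: 0.0482
grip_force: 41.7
time: 8.02
position: [0.5888, -0.0189, 0.0351]
ee_rot: [0.0, 0.7, 0.714, 0.0]
contact_force: [-0.3, 1.1, 1.2]
gripper_width: 0.048
grip_force: 41.9
```

```bash
python3 -m jog '{"commands":[[[0,0,-0.001],[0,0,0],0.4],[[0,0,0],[0,0,0],0.6],[[0,0,0],[0,0,0],0.75],[[0,0,0],[0,0,0],0.75],[[0,0,0],[0,0,0],0.75]]}'
python3 -m jog '{"commands":[[[0,0,0.01],[0,0,0],0.75],[[0,0,0.02],[0,0,0],0.75],[[0,0,0.03],[0,0,0],0.75],[[0,0,0.04],[0,0,0],0.75],[[0,0,0.04],[0,0,0],0.75],[[0,0,0.01],[0,0,0],0.5]]}'
```

```text
time: 8.43
position: [0.5887, -0.0189, 0.0337]
ee_rot: [-0.0, 0.7, 0.714, -0.0]
contact_force: [0.4, 0.1, 0.7]
gripper_width: 0.064
grip_force: 0.0
time: 8.93
position: [0.5902, -0.0189, 0.1915]
ee_rot: [0.003, 0.7, 0.714, 0.003]
contact_force: [1.6, 0.5, 0.7]
gripper_width: 0.0532
grip_force: 0.0
```

Block released on the bed. Next I shut the fingers, move above the trailing side of the near-right spoke, and check the tip height against the picture.

```bash
python3 -m jog '{"commands":[[[-0.0057,0.0138,0],[0,0,6.56],0],[[-0.0057,0.0138,0],[0,0,6.56],0],[[-0.0057,0.0138,0],[0,0,6.56],0],[[-0.0057,0.0138,0],[0,0,6.56],0],[[-0.0057,0.0138,0],[0,0,6.56],0],[[-0.0057,0.0138,0],[0,0,6.56],0],[[-0.0057,0.0138,0],[0,0,6.56],0],[[0,0,0],[0,0,0],0],[[0,0,0],[0,0,0],0]]}'
python3 -c "
from h import *
im=cams.snapshot('side')[:,:,::-1].copy(); P=ctrl.sense()['position']; print(P,ctrl.sense()['gripper_width'])
for s in (0,.02,.04): print(s,proj('side',P+[0,0,s]))
q=proj('side',P); x,y=int(q[0])-65,int(q[1])-55
print(x,y, ((q-[x,y])*6).round(), ((proj('side',P+[0,0,.02])-[x,y])*6).round())
print([(a['pixel'],a['conf'],onz('side',a['pixel'],.03)) for a in finder.tip_of('side','block')])
cv2.imwrite('pics/g6.png',cv2.resize(np.clip(im[y:y+100,x:x+130]*1.5,0,255).astype(np.uint8),None,fx=6,fy=6,interpolation=cv2.INTER_CUBIC))"
```

```text
time: 9.68
position: [0.5489, 0.0781, 0.1845]
ee_rot: [0.0, 0.367, 0.93, 0.0]
contact_force: [-0.9, 0.1, -0.6]
gripper_width: -0.0
grip_force: 0.0
[0.54900468 0.07758896 0.18432778] -0.00022242697871286652
0 [277.04591499 163.12693869]
0.02 [276.18310764 153.6333596 ]
0.04 [275.28641717 143.76696029]
212 108 [390. 331.] [385. 274.]
[([320.0, 250.8], 0.81, array([ 0.58821962, -0.0165603 ,  0.03      ])), ([376.0, 312.5], 0.65, array([ 0.61393215, -0.18482759,  0.03      ]))]
```

View pics/g6.png

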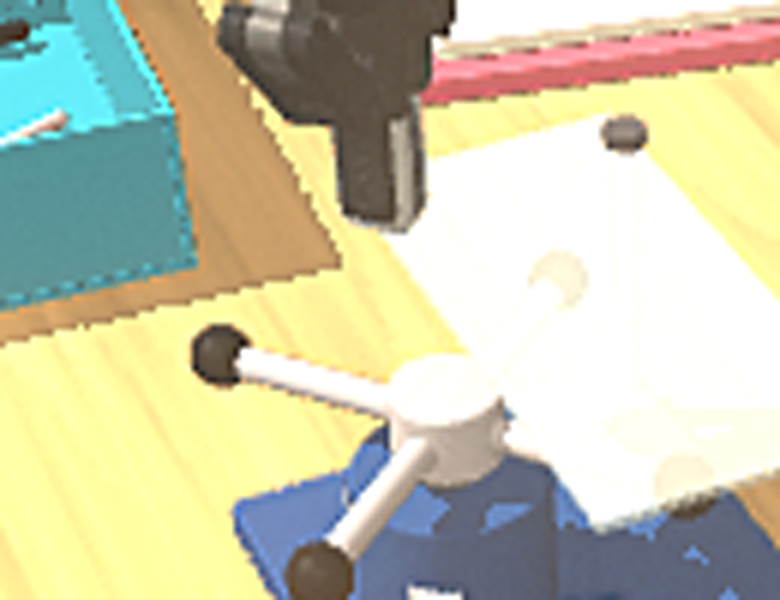

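```bash
python3 -m jog '{"commands":[[[0,0,-0.027],[0,0,0],0],[[0,0,-0.027],[0,0,0],0],[[0,0,-0.027],[0,0,0],0],[[0,0,-0.02],[0,0,0],0],[[0,0,-0.007],[0,0,0],0],[[0,0,0],[0,0,0],0]]}'
python3 -c "
import numpy as np
H=np.array([.5857,.1421])
def P(A):
    a=np.radians(A); return H+.072*np.array([np.cos(a),np.sin(a)])+.017*np.array([-np.sin(a),np.cos(a)])
for A in range(227,107,-6): print(A,P(A).round(4),'step',(P(A-6)-P(A)).round(4),'2deg',(P(A-2)-P(A)).round(4))
from h import *
im=cams.snapshot('side').astype(float); p=ctrl.sense()['position']; print(p)
d=im.max(2)<45
c=proj('side',p+[0,0,.036]); print(c); 
for r in range(int(c[1])-12,int(c[1])+24,2): print(r,im[r,int(c[0])-3:int(c[0])+4].mean(0).mean().round())
"
```

```text
time: 10.28
position: [0.548, 0.0769, 0.0742]
ee_rot: [-0.001, 0.367, 0.93, -0.001]
contact_force: [-0.6, -0.8, 0.5]
gripper_width: -0.0003
grip_force: 0.0
227 [0.549  0.0778] step [-0.0065  0.0042] 2deg [-0.0022  0.0013]
221 [0.5425 0.082 ] step [-0.006   0.0048] 2deg [-0.0021  0.0015]
215 [0.5365 0.0869] step [-0.0055  0.0054] 2deg [-0.0019  0.0018]
209 [0.531  0.0923] step [-0.0049  0.006 ] 2deg [-0.0017  0.0019]
203 [0.5261 0.0983] step [-0.0042  0.0065] 2deg [-0.0015  0.0021]
197 [0.5218 0.1048] step [-0.0035  0.0069] 2deg [-0.0013  0.0023]
191 [0.5183 0.1117] step [-0.0028  0.0072] 2deg [-0.001   0.0024]
185 [0.5155 0.1189] step [-0.002   0.0075] 2deg [-0.0008  0.0025]
179 [0.5134 0.1264] step [-0.0012  0.0076] 2deg [-0.0005  0.0025]
173 [0.5122 0.134 ] step [-0.0004  0.0077] 2deg [-0.0002  0.0026]
167 [0.5117 0.1417] step [0.0004 0.0077] 2deg [0.     0.0026]
161 [0.5121 0.1495] step [0.0012 0.0077] 2deg [0.0003 0.0026]
155 [0.5133 0.1571] step [0.002  0.0075] 2deg [0.0006 0.0025]
149 [0.5152 0.1646] step [0.0027 0.0072] 2deg [0.0008 0.0024]
143 [0.518  0.1719] step [0.0035 0.0069] 2deg [0.0011 0.0023]
137 [0.5214 0.1788] step [0.0042 0.0065] 2deg [0.0013 0.0022]
131 [0.5256 0.1853] step [0.0048 0.006 ] 2deg [0.0015 0.0021]
125 [0.5305 0.1913] step [0.0054 0.0055] 2deg [0.0018 0.0019]
119 [0.5359 0.1968] step [0.006  0.0049] 2deg [0.0019 0.0017]
113 [0.5419 0.2017] step [0.0065 0.0042] 2deg [0.0021 0.0015]
[0.54879895 0.07717407 0.07595879]
[279.89159055 194.83231144]
182 52.0
184 64.0
186 63.0
188 64.0
190 63.0
192 61.0
194 54.0
196 100.0
198 77.0
200 78.0
202 78.0
204 76.0
206 112.0
208 109.0
210 105.0
212 88.0
214 78.0
216 103.0
```

```bash
python3 -m jog '{"commands":[[[-0.0065,0.0042,0],[0,0,-6],0],[[-0.003,0.0024,0],[0,0,-3],0],[[0,0,0],[0,0,0],0]]}'
python3 -m jog '{"commands":[[[-0.003,0.0024,0],[0,0,-3],0],[[-0.0028,0.0027,0],[0,0,-3],0],[[0,0,0],[0,0,0],0]]}'
```

```text
time: 10.58
position: [0.5401, 0.0846, 0.0781]
ee_rot: [0.001, 0.439, 0.898, 0.001]
contact_force: [-0.1, -0.1, -0.2]
gripper_width: 0.0004
grip_force: 0.0
time: 10.83
position: [0.5342, 0.0896, 0.0775]
ee_rot: [0.001, 0.485, 0.875, 0.001]
contact_force: [0.6, 0.2, 0.0]
gripper_width: 0.0
grip_force: 0.0
```

The finger passed over the spoke with no force. That confirms the picture: the real tips sit about 36 mm above the reported TCP. I'm going back and lowering by that much, watching the force.

```bash
python3 -m jog '{"commands":[[[0.0058,-0.0051,0],[0,0,6],0],[[0.006,-0.0048,0],[0,0,6],0],[[0.0047,-0.003,0],[0,0,4],0],[[0,0,0],[0,0,0],0],[[0,0,-0.01],[0,0,0],0],[[0,0,-0.007],[0,0,0],0],[[0,0,0],[0,0,0],0]]}'
python3 -m jog '{"commands":[[[0,0,-0.005],[0,0,0],0],[[0,0,-0.005],[0,0,0],0],[[0,0,0],[0,0,0],0]]}'
python3 -m jog '{"commands":[[[0,0,-0.004],[0,0,0],0],[[0,0,-0.004],[0,0,0],0],[[0,0,0],[0,0,0],0]]}'
```

```text
time: 11.42
position: [0.5489, 0.0765, 0.0568]
ee_rot: [-0.001, 0.358, 0.934, -0.001]
contact_force: [-0.1, 0.4, -0.8]
gripper_width: 0.0001
grip_force: 0.0
time: 11.67
position: [0.5494, 0.0766, 0.0477]
ee_rot: [-0.001, 0.358, 0.934, -0.0]
contact_force: [-0.4, 0.2, -0.8]
gripper_width: 0.0001
grip_force: 0.0
time: 11.92
position: [0.5497, 0.0765, 0.04]
ee_rot: [-0.0, 0.358, 0.934, -0.0]
contact_force: [0.5, 0.1, -0.4]
gripper_width: 0.0001
grip_force: 0.0
```

```bash
python3 -m jog '{"commands":[[[-0.0065,0.0042,0],[0,0,-6],0],[[-0.0031,0.0023,0],[0,0,-3],0],[[0,0,0],[0,0,0],0]]}'
python3 -m jog '{"commands":[[[-0.003,0.0024,0],[0,0,-3],0],[[-0.0028,0.0027,0],[0,0,-3],0]]}'
```

```text
time: 12.17
position: [0.5404, 0.0831, 0.041]
ee_rot: [0.0, 0.431, 0.902, -0.0]
contact_force: [0.7, -1.4, -1.6]
gripper_width: -0.0001
grip_force: 0.4
time: 12.33
position: [0.5351, 0.0874, 0.041]
ee_rot: [0.001, 0.477, 0.879, -0.0]
contact_force: [2.9, -4.4, -0.7]
gripper_width: -0.0001
grip_force: 2.4
```

```bash
python3 -m jog '{"commands":[[[-0.0053,0.0056,0],[0,0,-6],0],[[-0.0047,0.0062,0],[0,0,-6],0],[[-0.004,0.0066,0],[0,0,-6],0],[[-0.0033,0.007,0],[0,0,-6],0],[[-0.0025,0.0073,0],[0,0,-6],0],[[-0.0017,0.0075,0],[0,0,-6],0],[[-0.0009,0.0077,0],[0,0,-6],0],[[-0.0001,0.0077,0],[0,0,-6],0],[[0.0007,0.0077,0],[0,0,-6],0],[[0.0015,0.0076,0],[0,0,-6],0]]}'
cat > st.py <<'E'
from h import *
F=[];Pp=[];Q=[]
for i in range(4):
    cams.snapshot('top') if i else 0
    s=ctrl.sense();F.append(s['contact_force']);Pp.append(s['position']);Q.append(s['ee_rot'])
p=np.mean(Pp,0);H=np.array([.5857,.1421]);q=np.mean(Q,0);yaw=2*np.degrees(np.arctan2(q[2],q[1]))-90
d=p[:2]-H; rho=np.hypot(*d); A=np.degrees(np.arctan2(d[1],d[0]))%360-np.degrees(np.arctan2(.017,.072))
a=np.radians(A); t=np.array([-np.sin(a),np.cos(a)]); u=np.array([np.cos(a),np.sin(a)])
f=np.mean(F,0)[:2]; print("pos",p.round(4),"rho",rho.round(4),"(.074) A",A.round(1),"yaw",yaw.round(1),"Ft",(f@t).round(1),"Fr",(f@u).round(1),"Ft each",[(x[:2]@t).round(1) for x in np.array(F)])
E
python3 st.py
```

```text
time: 13.17
position: [0.5138, 0.1585, 0.0409]
ee_rot: [0.0, 0.853, 0.522, -0.001]
contact_force: [-2.6, -4.9, 2.3]
gripper_width: -0.0002
grip_force: 2.6
pos [0.5142 0.1593 0.0408] rho 0.0735 (.074) A 153.2 yaw -27.1 Ft 1.9 Fr 0.5 Ft each [np.float64(5.6), np.float64(1.9), np.float64(0.5), np.float64(-0.5)]
```

```bash
python3 -m jog '{"commands":[[[0.0022,0.0074,0],[0,0,-6],0],[[0.003,0.0071,0],[0,0,-6],0],[[0.0037,0.0068,0],[0,0,-6],0],[[0.0044,0.0063,0],[0,0,-6],0],[[0.005,0.0058,0],[0,0,-6],0],[[0,0,0],[0,0,0],0]]}'
python3 st.py; python3 -c "
from h import *
print(ctrl.sense()['joints'].round(2))
cams.snapshot('top');cams.snapshot('side')
for l in('ball','jaw','block','carriage'):
  for n in('top','side'): print(n,l,[(np.round(x['pixel'],1).tolist(),round(x['conf'],2),onz(n,x['pixel'],.0305).round(3).tolist()) for x in finder.tip_of(n,l)][:3])"
```

```text
time: 13.82
position: [0.533, 0.1925, 0.0407]
ee_rot: [-0.0, 0.959, 0.285, -0.0]
contact_force: [-0.8, 0.2, 0.7]
gripper_width: 0.0
grip_force: 0.0
pos [0.5328 0.1924 0.0408] rho 0.073 (.074) A 123.2 yaw -56.7 Ft -0.0 Fr 0.3 Ft each [np.float64(0.6), np.float64(0.1), np.float64(-0.7), np.float64(-0.0)]
[ 0.35  0.12 -0.08  1.37  0.    2.9 ]
top ball [([228.3, 268.2], 0.65, [0.515, 0.114, 0.03]), ([287.9, 229.4], 0.23, [0.593, -0.011, 0.03])]
side ball [([367.8, 476.7], 0.75, [0.477, -0.4, 0.03]), ([255.8, 197.4], 0.7, [0.529, 0.184, 0.03])]
top jaw [([279.9, 229.8], 0.71, [0.593, 0.006, 0.03]), ([279.0, 233.9], 0.5, [0.584, 0.008, 0.03])]
side jaw [([317.4, 238.8], 0.45, [0.597, 0.014, 0.03])]
top block [([359.2, 210.4], 0.83, [0.629, -0.162, 0.03]), ([291.7, 232.8], 0.68, [0.586, -0.019, 0.03])]
side block [([378.3, 312.7], 0.69, [0.617, -0.187, 0.03]), ([322.1, 250.8], 0.61, [0.592, -0.019, 0.03])]
top carriage [([280.8, 232.1], 0.84, [0.588, 0.004, 0.03])]
side carriage [([313.4, 243.0], 0.57, [0.585, 0.007, 0.03])]
```

```bash
python3 -m jog '{"commands":[[[-0.002,-0.002,0],[0,0,0],0],[[0,0,0.02],[0,0,0],0],[[0,0,0.03],[0,0,0],0],[[0,0,0.025],[0,0,0],0],[[0.0008,-0.0079,0],[0,0,7],0],[[0.0008,-0.0079,0],[0,0,7],0],[[0.0008,-0.0079,0],[0,0,7],0],[[0.0008,-0.0079,0],[0,0,7],0],[[0.0008,-0.0079,0],[0,0,7],0],[[0.0008,-0.0079,0],[0,0,7],0]]}'
python3 -m jog '{"commands":[[[0.0008,-0.0079,0],[0,0,7],0],[[0.0008,-0.0079,0],[0,0,7],0],[[0.0008,-0.0079,0],[0,0,7],0],[[0.0008,-0.0079,0],[0,0,7],0],[[0.0008,-0.0079,0],[0,0,7],0],[[0.0008,-0.0079,0],[0,0,7],0],[[0.0008,-0.0079,0],[0,0,7],0],[[0.0008,-0.0079,0],[0,0,7],0],[[0,0,0],[0,0,0],0],[[0,0,0],[0,0,0],0]]}'
python3 st.py; python3 -c "
from h import *
cams.snapshot('top')
H=np.array([.5857,.1421])
for x in finder.tip_of('top','ball')+finder.spot_in('top','ball'):
  d=onz('top',x['pixel'],.095)[:2]-H; print(x['pixel'],x['conf'],np.hypot(*d),np.degrees(np.arctan2(d[1],d[0]))%360)"
```

```text
time: 15.3
position: [0.5353, 0.1425, 0.1159]
ee_rot: [-0.0, 0.791, 0.612, -0.0]
contact_force: [0.1, 0.5, -0.2]
gripper_width: 0.0002
grip_force: 0.0
time: 16.13
position: [0.5417, 0.0796, 0.1159]
ee_rot: [-0.0, 0.416, 0.909, 0.0]
contact_force: [-0.0, 0.1, -0.4]
gripper_width: 0.0002
grip_force: 0.0
pos [0.5418 0.08   0.1159] rho 0.0761 (.074) A 221.4 yaw 40.8 Ft 0.0 Fr -0.2 Ft each [np.float64(-0.1), np.float64(0.2), np.float64(0.5), np.float64(-0.6)]
[232.5, 268.0] 0.56 0.08927099806650356 211.91025575755438
```

```bash
python3 -m jog '{"commands":[[[0.002,0.0005,-0.03],[0,0,0],0],[[0,0,-0.025],[0,0,0],0],[[0,0,-0.012],[0,0,0],0],[[0,0,-0.008],[0,0,0],0],[[0,0,0],[0,0,0],0]]}'
python3 -m jog '{"commands":[[[-0.006,0.0048,0],[0,0,-6],0],[[-0.0038,0.0035,0],[0,0,-4],0],[[-0.0018,0.0018,0],[0,0,-2],0]]}'
python3 st.py
```

```text
time: 16.85
position: [0.543, 0.0803, 0.0396]
ee_rot: [-0.001, 0.414, 0.91, -0.001]
contact_force: [-0.2, -0.0, 1.0]
gripper_width: 0.0
grip_force: 0.0
time: 17.1
position: [0.5329, 0.0904, 0.0426]
ee_rot: [0.001, 0.509, 0.861, 0.0]
contact_force: [2.2, -4.6, -2.4]
gripper_width: -0.0002
grip_force: 2.3
pos [0.533  0.0905 0.0425] rho 0.0738 (.074) A 211.1 yaw 28.9 Ft 2.3 Fr 0.1 Ft each [np.float64(5.1), np.float64(1.9), np.float64(0.9), np.float64(1.2)]
```

```bash
python3 -m jog '{"commands":[[[-0.0051,0.0058,0],[0,0,-6],0],[[-0.0044,0.0064,0],[0,0,-6],0],[[-0.0038,0.0067,0],[0,0,-6],0],[[-0.003,0.0071,0],[0,0,-6],0],[[-0.0022,0.0074,0],[0,0,-6],0],[[-0.0014,0.0076,0],[0,0,-6],0],[[-0.0006,0.0077,0],[0,0,-6],0],[[0.0002,0.0077,0],[0,0,-6],0],[[0.001,0.0077,0],[0,0,-6],0]]}'
python3 st.py
```

```text
time: 18.0
position: [0.5135, 0.1541, 0.0421]
ee_rot: [0.001, 0.844, 0.536, 0.0]
contact_force: [-0.0, -5.7, 3.0]
gripper_width: 0.0001
grip_force: 2.8
pos [0.5135 0.1549 0.0419] rho 0.0733 (.074) A 156.6 yaw -25.1 Ft 1.5 Fr -0.9 Ft each [np.float64(5.2), np.float64(1.4), np.float64(0.2), np.float64(-0.6)]
```

```bash
python3 -m jog '{"commands":[[[0.0009,0.0038,0],[0,0,-3],0],[[0.0011,0.0037,0],[0,0,-3],0],[[0.0013,0.0036,0],[0,0,-3],0]]}'
python3 st.py
python3 -m jog '{"commands":[[[0.0015,0.0035,0],[0,0,-3],0],[[0.0017,0.0035,0],[0,0,-3],0]]}'
python3 st.py
```

```text
time: 18.4
position: [0.5158, 0.1649, 0.0412]
ee_rot: [0.0, 0.882, 0.471, -0.001]
contact_force: [-2.6, -4.3, 2.0]
gripper_width: 0.0001
grip_force: 2.4
pos [0.5161 0.1653 0.0412] rho 0.0734 (.074) A 148.3 yaw -33.8 Ft 3.0 Fr 0.4 Ft each [np.float64(5.0), np.float64(3.2), np.float64(1.8), np.float64(2.1)]
time: 18.72
position: [0.5188, 0.1719, 0.041]
ee_rot: [0.0, 0.906, 0.424, -0.001]
contact_force: [-4.3, -3.9, 2.7]
gripper_width: 0.0001
grip_force: 3.1
pos [0.5191 0.1723 0.041 ] rho 0.0731 (.074) A 142.4 yaw -39.8 Ft 4.2 Fr 0.7 Ft each [np.float64(5.7), np.float64(4.4), np.float64(3.5), np.float64(3.2)]
```

```bash
python3 -m jog '{"commands":[[[0.0012,0.0023,0],[0,0,-2],0],[[0.0012,0.0023,0],[0,0,-2],0]]}'
python3 st.py
python3 -m jog '{"commands":[[[0.0013,0.0022,0],[0,0,-2],0]]}'
python3 st.py
```

```text
time: 19.03
position: [0.5211, 0.1764, 0.041]
ee_rot: [0.0, 0.92, 0.392, -0.001]
contact_force: [-6.2, -6.6, 4.3]
gripper_width: -0.0002
grip_force: 3.9
pos [0.5213 0.1766 0.0409] rho 0.0731 (.074) A 138.5 yaw -43.8 Ft 6.9 Fr 0.4 Ft each [np.float64(9.1), np.float64(7.0), np.float64(5.9), np.float64(5.7)]
time: 19.27
position: [0.5223, 0.1784, 0.0409]
ee_rot: [0.0, 0.926, 0.377, -0.001]
contact_force: [-6.8, -5.7, 5.2]
gripper_width: -0.0003
grip_force: 4.3
pos [0.5224 0.1787 0.0409] rho 0.0731 (.074) A 136.7 yaw -45.8 Ft 7.4 Fr 0.9 Ft each [np.float64(8.8), np.float64(7.6), np.float64(6.7), np.float64(6.5)]
```

```bash
python3 -m jog '{"commands":[[[0.0007,0.0011,0],[0,0,-1],0]]}'
python3 st.py
```

```text
time: 19.5
position: [0.5229, 0.1795, 0.0409]
ee_rot: [0.0, 0.929, 0.369, -0.001]
contact_force: [-7.7, -6.4, 4.2]
gripper_width: -0.0004
grip_force: 4.5
pos [0.523  0.1796 0.0409] rho 0.0731 (.074) A 135.8 yaw -46.8 Ft 8.5 Fr 0.8 Ft each [np.float64(9.9), np.float64(8.7), np.float64(8.3), np.float64(7.2)]
```

```bash
python3 -m jog '{"commands":[[[-0.003,-0.003,0],[0,0,0],0],[[-0.004,-0.004,0],[0,0,0],0],[[0,0,0.01],[0,0,0],0],[[0,0,0.03],[0,0,0],0],[[0,0,0.035],[0,0,0],0],[[0,0,0.035],[0,0,0],0],[[-0.03,0,0.01],[0,0,0],0],[[-0.03,0,0.01],[0,0,0],0],[[-0.03,0,0],[0,0,0],0],[[0,0,0],[0,0,0],0]]}'
python3 st.py; python3 -c "
from h import *
im=cams.snapshot('top');cv2.imwrite('pics/end.png',im[:,:,::-1]);cams.snapshot('side')
H=np.array([.5857,.1421])
for n in('top','side'):
  for x in finder.tip_of(n,'ball')[:2]:
    d=onz(n,x['pixel'],.095)[:2]-H; print(n,'ball',x['pixel'],x['conf'],np.hypot(*d),np.degrees(np.arctan2(d[1],d[0]))%360)
  for l in('block','jaw','bottle','jar'): print(n,l,[(x['pixel'],round(x['conf'],2),onz(n,x['pixel'],.03 if l in('block','jaw') else 0).round(3).tolist()) for x in finder.tip_of(n,l)][:3])"
```

```text
time: 20.48
position: [0.4238, 0.1736, 0.1734]
ee_rot: [-0.0, 0.93, 0.368, 0.001]
contact_force: [-0.4, 1.1, 0.0]
gripper_width: -0.0
grip_force: 0.0
pos [0.4258 0.1737 0.1726] rho 0.163 (.074) A 155.5 yaw -46.8 Ft 0.2 Fr 0.4 Ft each [np.float64(-0.8), np.float64(0.1), np.float64(-0.1), np.float64(1.6)]
top ball [174.3, 262.7] 0.71 0.09103873119954627 133.13392465068955
top block [([359.4, 210.4], 0.73, [0.629, -0.162, 0.03]), ([295.3, 230.3], 0.65, [0.591, -0.026, 0.03])]
top jaw [([289.0, 228.2], 0.58, [0.596, -0.013, 0.03])]
top bottle [([400.4, 291.6], 0.58, [0.458, -0.245, 0.0])]
top jar [([468.7, 281.2], 0.94, [0.476, -0.391, 0.0]), ([288.9, 232.4], 0.54, [0.591, -0.011, 0.0])]
side ball [245.2, 164.1] 0.86 0.09916879420436372 127.3865325997089
side block [([378.8, 313.2], 0.77, [0.617, -0.188, 0.03]), ([323.4, 252.9], 0.7, [0.592, -0.024, 0.03]), ([366.6, 479.0], 0.53, [0.474, -0.402, 0.03])]
side jaw [([321.4, 254.3], 0.59, [0.587, -0.026, 0.03]), ([318.9, 245.9], 0.5, [0.592, -0.004, 0.03])]
side bottle [([306.4, 388.9], 0.63, [0.458, -0.245, 0.0])]
side jar [([364.7, 479.0], 0.84, [0.478, -0.394, 0.0])]
```

```bash
python3 -c "
from rig import job; print(job.finish_job())"
```

```text
the job is handed in; nothing more can be done
None
```

The cream block is upright in the clamp and gripped at a push of about 8.5–9.9 N on the handle (noisy readings, aim 8–10 N). The hand is clear, and the job was handed in after about 21 s on the robot's clock; I had no pictures left to view the final state, but the detectors' last positions fit it and no verdict was shown.

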